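# Load the paper roll holder under the studio lamp

### The job

The lamp's shade hangs over the paper-roll holder: swing the lamp to either side until no part of it is left above the holder's round base, and leave it there. Then take the larger of the two paper rolls off the slanted rack and set it upright on the holder's spindle, lowering it gently all the way down onto the base rather than letting it fall, and let go. Leave the smaller roll on the rack and do not disturb the paint bottle, the jar or the cup.

Things in the scene. Friction and masses are not known exactly. Their poses are not given: they have to be found in the camera images.
- roll: larger white paper roll: rigid cylinder 62 mm diameter, 90 mm long, about 250 g, round bore 28 mm diameter right through. Origin: centre of its lower end (on the rack's board); z is its axis, towards its free upper end. Starts over either of the rack's two pegs, axis 30 degrees from vertical, upper end leaning to the rack's -x side (mostly sideways, to the robot's right).
- roll_mid (a point): the middle of the larger roll, on its axis, 45 mm from either end
- small_roll: the smaller white paper roll, 50 mm in diameter, 62 mm long, on the rack's other peg; same bore, same origin and axes as the larger. Stays there.
- rack: slanted plywood rack fixed to the table, left or right; 280 mm wide (y), 110 deep, 85 high. Origin: centre of underside; z up, x to its back. Board slopes 30 degrees, facing up and to -x. Two pegs square to the board at y = -70 and 70 mm, 22 mm diameter, 34 mm long, feet 55 mm above the table at x = 0. Draw a roll off along the leaning peg (upwards and to the rack's -x).
- holder: paper-roll holder fixed to the table: round wooden base 120 mm diameter, 20 mm thick; upright steel spindle in its centre, 22 mm diameter, 75 mm above the base (tip 95 mm above the table, tapered over the last 10 mm). Origin: centre of its underside; z up along the spindle; its x points to the lamp post.
- seat (a point): the point on the spindle's axis at the top face of the holder's base, 20 mm above the table; the seated roll's lower end rests here
- lamp_arm (a joint): swing of the lamp arm about its upright post, rad, range -1.2 to 1.2; 0: the shade is straight over the spindle; growing: the arm turns counterclockwise seen from above. It stays where it is left; a stiff hinge, about 1 N at the knob moves it.
- lamp_hinge (a point): point on the lamp post's vertical hinge axis, 250 mm above the table (the knob's mid height). The lamp is fixed to the table by a round base 90 mm in diameter; its post stands 220 mm from the spindle, on the side away from the robot, and is 240 mm high.
- lamp_knob (a point): middle of the upright steel knob on top of the black lamp shade, on the shade's axis, 220 mm from the hinge axis, 250 mm above the table. Knob 24 mm diameter, its top 270 mm and the shade's top 230 mm above the table. Shade: a cone, lower rim 110 mm across, 160 mm above the table. A level 12 mm bar, 217 mm above the table, joins it to the post.
- bottle: grey paint bottle, 54 mm in diameter, 125 mm high, loose; origin centre of its underside. Bystander.
- jar: white jar, 70 mm in diameter, 80 mm high, loose; origin centre of its underside. Bystander.
- cup: white open plastic cup, 76 mm across, 95 mm high, loose; origin centre of its underside. Bystander.
Things that resemble listed ones, but are neither listed nor needed, are in the scene too. Of the things shaped like the holder, the wooden one is meant.

How it is judged (in metres and radians):
On the way, in this order (a step that is already met when the one before it is completed fails the run):
1. the lamp is swung to a side, clear of the holder's base (horizontal distance between lamp_knob and seat above 0.11 m), for 0.2 s.
2. the larger roll is fully down on the spindle with the lamp still clear (horizontal distance between lamp_knob and seat above 0.11 m and horizontal distance between roll_mid and seat below 0.006 m and height (world z) of roll_mid between 0.061 and 0.069 m and angle between the z axis of roll and the z axis of holder, either way round below 0.07 rad), for 0.2 s.
At the end, for the whole second after the job is handed in: Larger roll upright (4 deg) on the spindle, its middle within 6 mm of the axis, its end within 4 mm of the base top, at rest, released; lamp knob over 110 mm sideways from the spindle axis; smaller roll within 30 mm, bottle, jar and cup within 40 mm of their starts (all of step 2 and linear speed of roll below 0.02 m/s and distance of small_roll from where it was at the start of the episode below 0.03 m and distance of each of bottle, jar, cup from where it was at the start of the episode below 0.04 m); the robot touches nothing.
It fails at once if the larger roll falls down the spindle (faster than 0.5 m/s and not held) instead of being lowered (horizontal distance between roll_mid and seat below 0.05 m and linear speed of roll above 0.5 m/s and contact force between the fingers and roll below 0.3 N).
It fails at once if the smaller roll is moved more than 30 mm (distance of small_roll from where it was at the start of the episode above 0.03 m).
It fails at once if the bottle is moved more than 40 mm or knocked over (distance of bottle from where it was at the start of the episode above 0.04 m or angle between bottle's own z axis and vertical above 0.5 rad).
It fails at once if the jar is moved more than 40 mm or knocked over (distance of jar from where it was at the start of the episode above 0.04 m or angle between jar's own z axis and vertical above 0.5 rad).
It fails at once if the cup is moved more than 40 mm or knocked over (distance of cup from where it was at the start of the episode above 0.04 m or angle between cup's own z axis and vertical above 0.5 rad).
It also fails if it takes over 58 s, if anything falls off the work surface, if the arm or the gripper's body presses on something with over 40 N, if the wrist force passes 120 N, or if a joint passes its speed limit or range.

### The arm

A 6-joint arm with a two-finger parallel gripper is mounted at the origin on the work surface. World frame = base frame: x ahead of the robot, y to its left, z up, the work surface at z = 0. Lengths are in mm, angles in rad, forces in N, time in s.
With the tool pointing down it reaches from about 325 to 1000 mm from the base axis. Payload 5.1 kg.
Tool frame: the origin (TCP) lies midway between the tips of the shut fingers; the grasp point (between the pads) lies ctrl.grasp_offset behind it (ctrl.grasp_offset is the distance from the TCP to the grasp point, in mm); z points along the fingers, y is the line along which they close (so a half turn about z gives the same grasp; the last joint's range is limited). The gripper opens to 85 mm and grips with 20 to 120 N. Pads are 22 mm wide; open, the fingers measure 114 mm over their backs; the gripper's body (76 mm by 85 mm) begins 54 mm behind the grasp point. The pads swing forward as they close: fully open they stand 13 mm farther back than shut.
Start: joints at [-1.315, 0.124, 1.65, -0, 1.367, -0.083], TCP at [215.998, -613.049, 231.322] pointing down, gripper open.
Joint ranges: [-2.61, 2.61], [-1.02, 2.33], [0.03, 2.71], [-1.35, 4.49], [0.32, 2.68], [-2.91, 2.91]. Speed limits (rad/s): [2.57, 2.57, 3.14, 3.14, 3.14, 3.14].

### API

Orientations are given as [roll, pitch, yaw] about the fixed x, y, z axes, in that order (R = Rz(yaw) Ry(pitch) Rx(roll)).
In Python, from station import ctrl gives the robot as it stands. The module is installed in compiled form; this text tells all that it offers.
- The arm moves only by the tool servo_tool, never from a script. Its argument "series" is a list of rows, each a list of 7 numbers: the shift along the tool's x, y, z in units of 50 mm (1.0 is 50 mm), then the turn, a rotation vector about the tool's x, y, z in units of 5 degrees (1.0 is 5 degrees), then the opening, from -1 (shut) to 1 (fully open). A call has 1 to 8 rows; each row is the pose to reach, as a shift and turn from the pose commanded when the call began, along the tool's axes at that moment; what a row does not reach only later rows make up. A row lasts 1/8 s, in which the tool goes at most 62.5 mm and 10.7 degrees, less where a joint would pass 70% of its speed; a pose out of reach is approached as far as the arm can. A call with a gripper value outside its range is refused whole. The fingers move at their own pace and stop on an object; "force" is the grip in N (left out, the last holds). Time passes only in rows, so rows that repeat a pose let the fingers close. It gives the time, the measured TCP pose, the force, the opening and the grip force at its end, in the units of the state.
- ctrl.state(): the state, without advancing time (a new reading comes with each control period).
- ctrl.capture(name): name is "scene" or "top" or "wrist"; returns a dict with "image" (420x560x3 uint8, blue, green, red), "mtx" (3x3 intrinsics, pixels), "world_from_camera" (4x4, takes a point from camera to world coordinates). Camera axes: x right, y up, looking along -z (the intrinsics and any distortion apply to the point x, -y, -z); pixel columns grow to the right and rows downward; lengths in mm; the calibration is good to about 2 mm. The wrist camera is an equidistant fisheye: a pixel r from the principal point sees the ray r / f radians off the axis. A picture is of the moment at which its call begins. There is no depth.
- ctrl.finish_job(): hands the job in; it is judged then, once.
The state is a dict: "t": time; "q": joint angles; "dq": joint speeds; "joint_torque": joint torques, N m; "tcp_pos": TCP position; "orientation": TCP orientation; "wrist_force": force on the tool from outside, world axes, zero at the start; "wrist_torque": the same for the moment, N m; "finger_gap": finger opening in mm; "grip_force": force on a finger pad.
Only numpy, scipy, OpenCV 4.12 (cv2) and the standard library are available. Lean on these libraries where they do the work, as an engineer would, in place of code of your own. Each camera call takes 0.05 s, during which the arm holds its last target. There are 200 camera calls.

## Working session

There is one attempt and no reset: what is moved stays moved. The work goes in short steps, Python scripts to look and compute and a tool call to move; the robot and the scene stay as the last step left them, time stands still between calls to the robot, and variables do not carry over. Pictures are saved under pics/ and viewed, at most 10 in all, crops included, and the job is handed in when it is done.

Besides the shell and the picture viewer there is one more tool, called after "Emit:" as name(argument=value, ...) on one line, values as JSON. servo_tool: Moves the arm, as the interface text tells. Its arguments: {"type":"object","properties":{"series":{"type":"array"},"force":{"type":"number"}},"required":["series"]}

```bash
mkdir -p pics; python3 - <<'E'
from station import ctrl
import cv2,pickle
d={}
for n in ("scene","top","wrist"):
    d[n]=ctrl.capture(n); cv2.imwrite(f"pics/{n}0.png",d[n]["image"])
    print(n,d[n]["mtx"].tolist(),d[n]["world_from_camera"].round(3).tolist(),[k for k in d[n]])
pickle.dump(d,open("d0.pkl","wb"))
print(ctrl.state(),ctrl.grasp_offset)
E
```

```text
scene [[541.6342343193606, 0.0, 268.5715266315684], [0.0, 541.6342343193606, 207.6286054162216], [0.0, 0.0, 1.0]] [[-0.393, -0.659, 0.642, 1478.631], [0.919, -0.297, 0.258, 375.535], [0.02, 0.691, 0.722, 1206.11], [0.0, 0.0, 0.0, 1.0]] ['image', 'mtx', 'world_from_camera']
top [[497.25154933817794, 0.0, 277.3311111595853], [0.0, 497.25154933817794, 213.2053337550485], [0.0, 0.0, 1.0]] [[0.01, 0.989, -0.151, 307.634], [-1.0, 0.01, -0.001, 18.85], [0.0, 0.151, 0.989, 1804.152], [0.0, 0.0, 0.0, 1.0]] ['image', 'mtx', 'world_from_camera']
wrist [[325.19226210127806, 0.0, 279.71458694658236], [0.0, 325.19226210127806, 208.5158129781291], [0.0, 0.0, 1.0]] [[0.333, 0.904, 0.269, 282.157], [-0.943, 0.32, 0.093, -587.144], [-0.002, -0.285, 0.959, 373.086], [0.0, 0.0, 0.0, 1.0]] ['image', 'mtx', 'world_from_camera']
{'t': 0.15, 'q': array([-1.31460231e+00,  1.24366092e-01,  1.65133405e+00,  7.27136533e-05,
        1.36750937e+00, -8.25802332e-02]), 'dq': array([ 0.00066318, -0.00042208, -0.00486062, -0.0003205 ,  0.00030412,
       -0.00058881]), 'joint_torque': array([ 5.73805337e-04, -4.24225473e+01, -3.66013777e+01, -8.43571092e-05,
        4.63863427e-03, -1.55893508e-05]), 'tcp_pos': array([ 215.90082105, -612.60504143,  230.34394394]), 'orientation': array([-3.13998718e+00, -2.04318714e-04,  3.38759346e-01]), 'wrist_force': array([ 0.33062787,  0.02443105, -0.85439501]), 'wrist_torque': array([-0.02278138, -0.03592572,  0.00253631]), 'grip_force': 0.0, 'finger_gap': 85.44752644945386} 18.700000000000003
```

View pics/scene0.png

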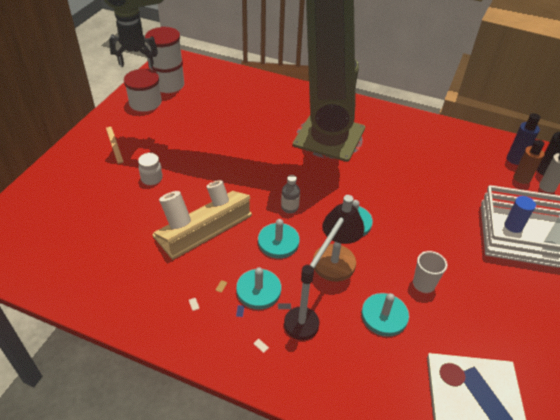

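View pics/top0.png

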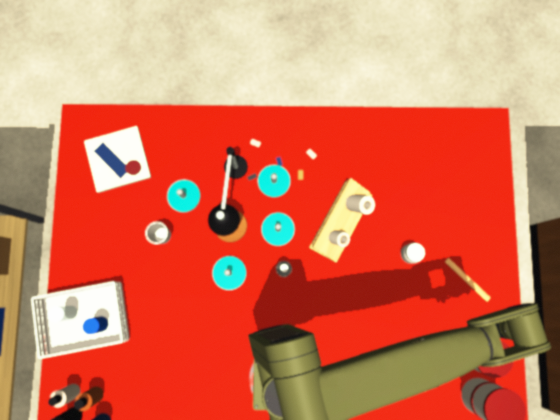

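Candidates for the holder: wooden base at scene (334,262), top (232,228). Teal lookalikes at scene (278,240), (259,288), (385,313) and (355,220). Rolls: larger at scene (175,210), top (361,204); smaller at scene (217,193), top (340,238). White jar at scene (150,168). I choose the wooden holder and the roll at top (361,204), and check both in a close crop.

```bash
python3 - <<'E'
import cv2,pickle
d=pickle.load(open("d0.pkl","rb"))
cv2.imwrite("pics/topc.png",cv2.resize(d["top"]["image"][140:290,195:395],None,fx=4,fy=4,interpolation=cv2.INTER_CUBIC))
cv2.imwrite("pics/scenec.png",cv2.resize(d["scene"]["image"][170:345,145:378],None,fx=3.4,fy=3.4,interpolation=cv2.INTER_CUBIC))
E
```

```text
(no output)
```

View pics/topc.png

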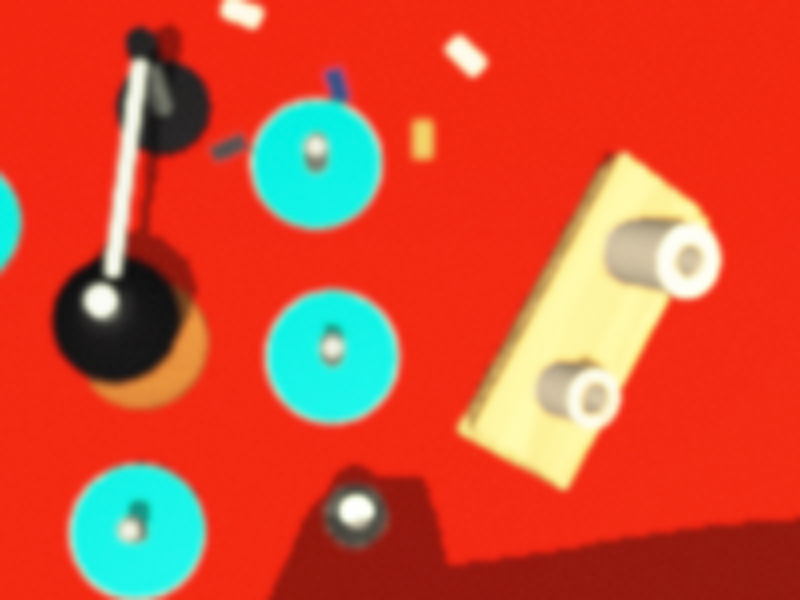

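View pics/scenec.png

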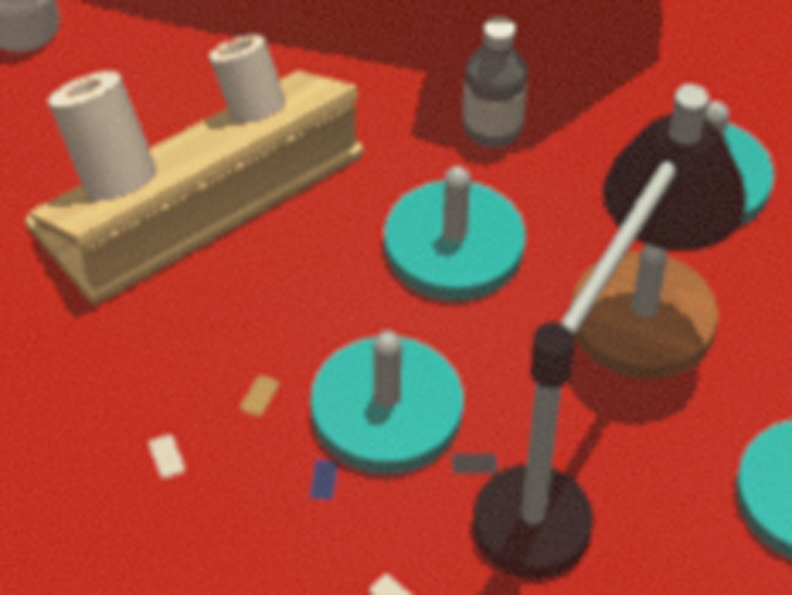

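Confirmed: the wooden base with its spindle is at crop (650,300) under the black shade, and the larger roll's upper end is at topc (688,260), scenec (86,87). Now I fit the poses.

```bash
cat > h.py <<'E'
import numpy as np,pickle,cv2
from scipy.optimize import least_squares
from scipy.spatial.transform import Rotation as R
def proj(c,P):
    P=np.atleast_2d(P); T=np.linalg.inv(c["world_from_camera"]); p=P@T[:3,:3].T+T[:3,3]
    p=p*[1,-1,-1]; K=c["mtx"]; return np.c_[K[0,0]*p[:,0]/p[:,2]+K[0,2],K[1,1]*p[:,1]/p[:,2]+K[1,2]]
def ray(c,uv,z):
    K=c["mtx"];T=c["world_from_camera"];d=T[:3,:3]@np.array([(uv[0]-K[0,2])/K[0,0],-(uv[1]-K[1,2])/K[1,1],-1]);o=T[:3,3]
    return o+d*(z-o[2])/d[2]
tp=lambda u,v:(195+u/4-.4,140+v/4-.4)
sc=lambda u,v:(145+u/3.4-.35,170+v/3.4-.35)
E
python3 - <<'E'
from h import *
d=pickle.load(open("d0.pkl","rb")); T,S=d["top"],d["scene"]
r=lambda n,c,p,z:print(n,ray(c,p,z).round(1)[:2])
r("holder base T",T,tp(142,343),20); r("tip S",S,sc(651,250),93); r("foot S",S,sc(645,313),20); 
r("knob T",T,tp(102,300),270); r("knob S",S,sc(691,97),270)
r("lampbase T",T,tp(164,107),10); r("hingetop T",T,tp(141,42),250); r("lampbase S",S,sc(533,518),10);r("hingetop S",S,sc(553,335),250)
r("big T",T,tp(688,260),132.9); r("big S",S,sc(86,87),132.9); r("small T",T,tp(593,398),108.7); r("small S",S,sc(239,50),108.7)
for z in(55,85,0): 
  for p in((620,150),(705,210),(565,490),(458,430)): r(f"corner{z}",T,tp(*p),z)
r("bottle T",T,tp(355,511),125); r("bottle S",S,sc(499,29),125)
r("cup T",T,(157,232),95); r("cup S",S,(431,261),95); r("jar T",T,(413,253),80); r("jar S",S,(149,158),80)
r("teal",T,tp(332,349),20);r("teal2",T,tp(138,532),20);r("teal3",T,tp(316,163),20);r("teal4",T,(183,196),20)
E
```

```text
holder base T [533.5 191. ]
tip S [536.7 194.7]
foot S [540.9 199.4]
knob T [535.4 198.9]
knob S [537.9 204.8]
lampbase T [755.1 177. ]
hingetop T [748.8 175.5]
lampbase S [752.4 182.3]
hingetop S [764.5 184.4]
big T [ 595.1 -283.4]
big S [ 594.1 -278.4]
small T [ 478.7 -204.5]
small S [ 481.4 -196.8]
corner55 [ 708.3 -238.1]
corner55 [ 654.1 -313.5]
corner55 [ 402.9 -186.2]
corner55 [454.7 -92.4]
corner85 [ 701.4 -233.7]
corner85 [ 648.1 -307.8]
corner85 [ 401.3 -182.7]
corner85 [452.1 -90.5]
corner0 [ 720.9 -246.2]
corner0 [ 665. -324.]
corner0 [ 405.9 -192.6]
corner0 [459.3 -95.9]
bottle T [379.8  -1.4]
bottle S [381.2   2.8]
cup T [498.4 435.9]
cup S [494.7 441.5]
jar T [ 435.6 -450.9]
jar S [ 434.  -453.9]
teal [529.8  19.2]
teal2 [363.8 190.5]
teal3 [701.3  35.6]
teal4 [639.7 365.5]
```

```bash
cat >> h.py <<'E'
def rows(*targets):
    """targets: (pos, rotation); prints rows relative to measured pose"""
    from station import ctrl
    s=ctrl.state(); R0=R.from_euler("xyz",s["orientation"]); print("t",round(s["t"],2),s["tcp_pos"].round(1),s["orientation"].round(3),"q",s["q"].round(2),"gap",round(s["finger_gap"],1),"F",s["wrist_force"].round(1))
    for p,Rt in targets:
        dp=R0.inv().apply(np.array(p)-s["tcp_pos"])/50; w=np.degrees((R0.inv()*Rt).as_rotvec())/5
        print(dp.round(3).tolist(),w.round(3).tolist())
down=lambda yaw:R.from_euler("xyz",[np.pi,0,yaw])
E
python3 -c "
from h import *
rows(([400,-100,330],down(1.75)))"
```

```text
t 0.15 [ 215.9 -612.6  230.3] [-3.14  -0.     0.339] q [-1.31  0.12  1.65  0.    1.37 -0.08] gap 85.4 F [ 0.3  0.  -0.9]
[6.88, -8.449, -1.978] [-0.014, -0.015, -16.172]
```

Emit:
servo_tool(series=[[0,0,-1,0,0,0,0.1],[2,-2,-2,0,0,-4,0.1],[3.5,-4,-2,0,0,-8,0.1],[5,-6,-2,0,0,-11,0.1],[6.9,-8.45,-2,0,0,-16.2,0.1],[6.9,-8.45,-2,0,0,-16.2,0.1],[6.9,-8.45,-2,0,0,-16.2,0.1],[6.9,-8.45,-2,0,0,-16.2,0.1]])

```text
t: 1.15
tcp_pos: [364.6, -204.8, 326.3]
orientation: [3.141, 0.0, 1.657]
wrist_force: [0.9, 0.4, 0.4]
finger_gap: 46.8
grip_force: 0.0
```

```bash
python3 -c "
from h import *
rows(([537,202,330],down(3.04)))"
```

```text
t 1.15 [ 364.6 -204.8  326.3] [3.141 0.    1.657] q [-0.64 -0.46  2.    0.    1.59 -0.73] gap 46.8 F [0.9 0.4 0.4]
[7.81, 4.135, -0.072] [0.004, 0.004, -15.85]
```

Emit:
servo_tool(series=[[2,1,-0.1,0,0,-3,0.1],[4,2,-0.1,0,0,-6,0.1],[6,3,-0.1,0,0,-10,0.1],[7.8,4.1,-0.1,0,0,-15.8,0.1],[7.8,4.1,-0.1,0,0,-15.8,0.1],[7.8,4.1,-0.1,0,0,-15.8,0.1],[7.8,4.1,-0.1,0,0,-15.8,0.1],[7.8,4.1,-0.1,0,0,-15.8,0.1]])

```text
t: 2.15
tcp_pos: [537.8, 201.8, 329.7]
orientation: [-3.141, -0.003, 3.038]
wrist_force: [-0.1, -1.0, 0.5]
finger_gap: 47.1
grip_force: 0.0
```

```bash
python3 -c "
from h import *
rows(([537,202,330],down(3.04)))"
```

```text
t 2.15 [537.8 201.8 329.7] [-3.141e+00 -3.000e-03  3.038e+00] q [ 0.27 -0.08  1.7   0.    1.53 -1.2 ] gap 47.1 F [-0.1 -1.   0.5]
[0.016, 0.002, -0.005] [-0.005, -0.03, -0.027]
```

Emit:
servo_tool(series=[[0,0,0.5,0,0,0,0.1],[0,0,0.9,0,0,0,0.1],[0,0,1.2,0,0,0,0.1],[0,0,1.4,0,0,0,0.1],[0,0,1.55,0,0,0,0.1],[0,0,1.7,0,0,0,0.1],[0,0,1.82,0,0,0,0.1],[0,0,1.82,0,0,0,0.1]])

```text
t: 3.15
tcp_pos: [537.3, 198.4, 239.9]
orientation: [-3.141, -0.001, 3.03]
wrist_force: [-0.2, 0.3, 0.5]
finger_gap: 46.7
grip_force: 0.0
```

```bash
python3 -c "
from h import *
H=np.array([756,180]);
from station import ctrl
import cv2
cv2.imwrite('pics/w1.png',ctrl.capture('wrist')['image'])
a0=np.arctan2(202-180,537-756.)
L=[]
for th in np.arange(.125,1.01,.125):
    a=a0-th; L.append(([*(H+220*np.array([np.cos(a),np.sin(a)])),238],down(3.04-th)))
rows(*L)"
```

```text
t 3.2 [537.5 198.4 240.4] [-3.142 -0.     3.03 ] q [ 0.26 -0.05  1.81  0.    1.38 -1.2 ] gap 47.0 F [ 0.  -0.4  0.4]
[-0.013, 0.619, 0.048] [-0.0, -0.001, 1.319]
[-0.109, 1.16, 0.048] [-0.0, -0.001, 2.751]
[-0.272, 1.685, 0.048] [-0.0, -0.001, 4.184]
[-0.5, 2.185, 0.048] [-0.0, -0.001, 5.616]
[-0.787, 2.654, 0.048] [-0.0, -0.001, 7.048]
[-1.131, 3.082, 0.048] [-0.0, -0.001, 8.481]
[-1.526, 3.465, 0.048] [-0.0, -0.001, 9.913]
[-1.965, 3.795, 0.048] [-0.001, -0.001, 11.346]
```

View pics/w1.png

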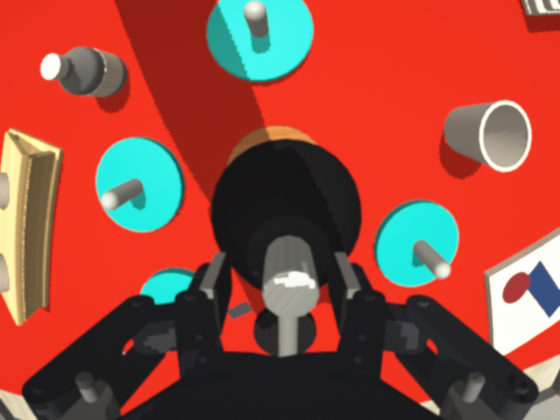

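The knob, at (290,285), is between the fingers. Now I swing the lamp to +y along the arc.

Emit:
servo_tool(series=[[0,0.3,0,0,0,0.65,0.1],[0,0.62,0,0,0,1.3,0.1],[-0.05,0.9,0,0,0,2.0,0.1],[-0.11,1.16,0,0,0,2.75,0.1],[-0.18,1.42,0,0,0,3.45,0.1],[-0.27,1.68,0,0,0,4.2,0.1],[-0.38,1.94,0,0,0,4.9,0.1],[-0.5,2.18,0,0,0,5.6,0.1]])

```text
t: 4.2
tcp_pos: [574.6, 304.4, 241.0]
orientation: [-3.141, 0.0, 2.54]
wrist_force: [-1.2, -1.6, 0.5]
finger_gap: 46.6
grip_force: 0.6
```

```bash
python3 -c "
from h import *
H=np.array([756,180]);
a0=np.arctan2(202-180,537-756.)
L=[]
for th in (.65,.8,.95,1.05):
    a=a0-th; L.append(([*(H+220*np.array([np.cos(a),np.sin(a)])),238],down(3.04-th)))
rows(*L)"
```

```text
t 4.2 [574.6 304.4 241. ] [-3.141  0.     2.54 ] q [ 0.4   0.12  1.64 -0.    1.38 -0.56] gap 46.6 F [-1.2 -1.6  0.5]
[-0.047, 0.654, 0.06] [-0.001, 0.001, 1.713]
[-0.193, 1.297, 0.06] [-0.001, 0.001, 3.432]
[-0.434, 1.911, 0.06] [-0.001, 0.001, 5.151]
[-0.644, 2.297, 0.06] [-0.001, 0.001, 6.297]
```

Emit:
servo_tool(series=[[-0.02,0.33,0.03,0,0,0.85,0.1],[-0.05,0.65,0.03,0,0,1.7,0.1],[-0.11,0.98,0.03,0,0,2.5,0.1],[-0.19,1.3,0.03,0,0,3.4,0.1],[-0.3,1.6,0.03,0,0,4.3,0.1],[-0.43,1.91,0.03,0,0,5.1,0.1],[-0.64,2.3,0.03,0,0,6.3,0.1],[-0.64,2.3,0.03,0,0,6.3,0.1]])

```text
t: 5.2
tcp_pos: [666.6, 381.2, 238.8]
orientation: [3.141, -0.0, 1.993]
wrist_force: [-0.8, -0.2, -0.6]
finger_gap: 46.9
grip_force: 0.0
```

Emit:
servo_tool(series=[[0,-0.2,0,0,0,0,0.1],[0,-0.2,0,0,0,0,0.1],[0,-0.2,-1,0,0,0,0.1],[0,-0.2,-2,0,0,0,0.1],[0,-0.2,-2,0,0,0,0.1]])

```text
t: 5.82
tcp_pos: [657.8, 377.4, 347.5]
orientation: [3.129, -0.0, 1.992]
wrist_force: [0.4, 0.6, -0.1]
finger_gap: 47.0
grip_force: 0.0
```

```bash
python3 - <<'E'
from h import *
from station import ctrl
d={n:ctrl.capture(n) for n in("scene","top")}; pickle.dump(d,open("d1.pkl","wb"))
a=cv2.resize(d["top"]["image"][140:290,150:395],(800,490),interpolation=cv2.INTER_CUBIC)
cv2.imwrite("pics/t1.png",a)
cv2.imwrite("pics/s1.png",cv2.resize(d["scene"]["image"][170:345,145:378],None,fx=3.4,fy=3.4,interpolation=cv2.INTER_CUBIC))
rows(([420,-150,350],down(1.06)))
E
```

```text
t 5.92 [656.5 376.7 340.4] [ 3.139 -0.     1.992] q [0.45 0.32 1.25 0.   1.58 0.03] gap 47.2 F [-0.5  0.7 -0.5]
[-7.679, -8.623, -0.212] [0.024, -0.013, 10.681]
```

View pics/s1.png

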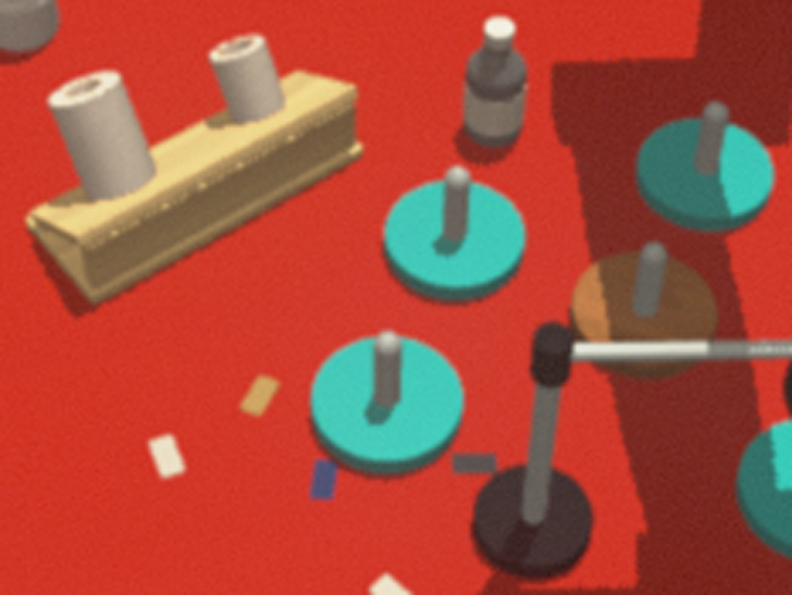

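The lamp is clear: its bar points to +y and the holder is fully uncovered, with the spindle tip at crop (652,250). I pass over the holder for a wrist view to refine its position.

```bash
python3 -c "
from h import *
rows(([530,150,350],down(1.3)))"
```

```text
t 5.92 [656.5 376.7 340.4] [ 3.139 -0.     1.992] q [0.45 0.32 1.25 0.   1.58 0.03] gap 47.2 F [-0.5  0.7 -0.5]
[-3.103, -4.161, -0.201] [0.025, -0.01, 7.93]
```

Emit:
servo_tool(series=[[-1,-1.3,-0.2,0,0,2,1],[-2,-2.7,-0.2,0,0,4,1],[-3.1,-4.2,-0.2,0,0,6,1],[-3.1,-4.2,-0.2,0,0,7.9,1],[-3.1,-4.2,-0.2,0,0,7.9,1],[-3.1,-4.2,-0.2,0,0,7.9,1],[-3.1,-4.2,-0.2,0,0,7.9,1]])

```text
t: 6.8
tcp_pos: [528.6, 150.3, 348.1]
orientation: [-3.14, 0.0, 1.304]
wrist_force: [0.4, 0.1, -0.5]
finger_gap: 85.3
grip_force: 0.0
```

```bash
cat >> h.py <<'E'
def wray(c,uv,z):
    K=c["mtx"];T=c["world_from_camera"]; a=np.array([(uv[0]-K[0,2])/K[0,0],(uv[1]-K[1,2])/K[1,1]]);r=np.hypot(*a)
    d=T[:3,:3]@np.array([np.sin(r)*a[0]/r,-np.sin(r)*a[1]/r,-np.cos(r)]);o=T[:3,3]; return o+d*(z-o[2])/d[2]
def wproj(c,P):
    T=np.linalg.inv(c["world_from_camera"]);p=(np.atleast_2d(P)@T[:3,:3].T+T[:3,3])*[1,-1,-1];K=c["mtx"]
    h=np.hypot(p[:,0],p[:,1]);r=np.arctan2(h,p[:,2])/h; return np.c_[K[0,0]*p[:,0]*r+K[0,2],K[1,1]*p[:,1]*r+K[1,2]]
E
python3 - <<'E'
from h import *
from station import ctrl
w=ctrl.capture("wrist"); pickle.dump(w,open("w2.pkl","wb"))
d=pickle.load(open("d1.pkl","rb"))
print("pred",wproj(w,[[536,194,20],[536,194,95]]),ctrl.state()["tcp_pos"])
th=np.linspace(0,2*np.pi,200)
for n,c,pf in(("top",d["top"],proj),("scene",d["scene"],proj),("wrist",w,wproj)):
    hsv=cv2.cvtColor(c["image"],cv2.COLOR_BGR2HSV)
    m=((hsv[...,0]>=7)&(hsv[...,0]<=22)&(hsv[...,1]>70)).astype(np.uint8)
    m=cv2.morphologyEx(m,cv2.MORPH_OPEN,np.ones((2,2),np.uint8))
    p=pf(c,[536,194,20])[0]; k,lab,st,_=cv2.connectedComponentsWithStats(m)
    ok=[i for i in range(1,k) if st[i,4]>40 and np.hypot(*(np.array([st[i,0]+st[i,2]/2,st[i,1]+st[i,3]/2])-p))<60]
    print(n,st[ok].tolist())
    mm=np.isin(lab,ok).astype(np.uint8)
    # silhouette of cylinder: fit hull mask by IoU via extents
    hull=cv2.convexHull(np.argwhere(mm)[:,::-1].astype(np.float32))[:,0]
    M0=np.zeros(m.shape,np.uint8); cv2.fillConvexPoly(M0,(hull*16).round().astype(int),255,cv2.LINE_AA,4)
    def cost(x):
        P=np.vstack([np.c_[x[0]+60*np.cos(th),x[1]+60*np.sin(th),0*th+z] for z in(0,20)])
        h=cv2.convexHull(pf(c,P).astype(np.float32))[:,0]
        M=np.zeros(m.shape,np.uint8); cv2.fillConvexPoly(M,(h*16).round().astype(int),255,cv2.LINE_AA,4)
        return np.abs(M.astype(float)-M0).sum()/255
    from scipy.optimize import minimize
    r=minimize(cost,[536,194],method="Nelder-Mead",options=dict(initial_simplex=[[530,190],[542,190],[536,200]])); print(n,r.x.round(1),r.fun.round(1),M0.sum()/255)
im=w["image"]; u,v=wproj(w,[536,194,60])[0].astype(int)
u0=min(max(u-100,0),360);v0=min(max(v-75,0),270);print(u0,v0)
cv2.imwrite("pics/w2.png",cv2.resize(im[v0:v0+150,u0:u0+200],None,fx=4,fy=4,interpolation=cv2.INTER_CUBIC))
E
```

```text
pred [[278.77844023 134.92715723]
 [278.49650751 138.74040582]] [528.6741083  150.44573616 348.20080443]
top [[215, 210, 33, 33, 848]]
top [531.4 188.1] 35.5 910.0039215686274
scene [[314, 245, 43, 27, 825], [326, 277, 24, 5, 100]]
scene [534.8 200. ] 114.5 1304.129411764706
wrist [[236, 94, 83, 82, 5097]]
wrist [534.4 195. ] 81.0 5435.580392156863
178 61
```

View pics/w2.png

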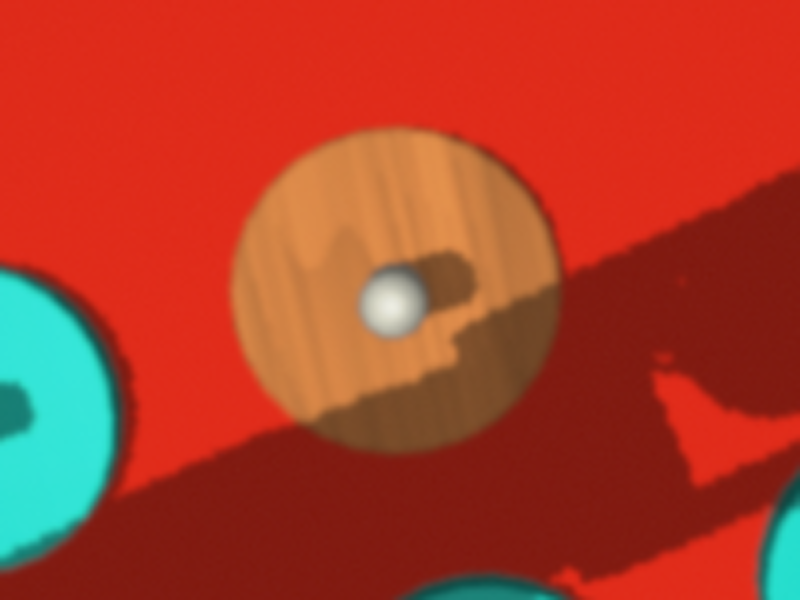

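```bash
python3 - <<'E'
from h import *
w=pickle.load(open("w2.pkl","rb"))
f=lambda u,v:(178+u/4-.4,61+v/4-.4)
print(wray(w,f(396,291),20),wray(w,f(392,303),92))
# look pose over rack (pre-grasp direction): roll axis estimate
a=np.radians(60.65);e=np.array([np.cos(a),np.sin(a),0]);u=-.5*e+[0,0,.866]
top=np.array([594.6,-281,132.9]); print("u",u,"foot",top-90*u)
z=-u; y=-np.array([-e[1],e[0],0]); x=np.cross(y,z); Rg=R.from_matrix(np.c_[x,y,z]); 
print(Rg.as_euler("xyz"))
pre=top+u*120; print(pre)
rows(([470,-120,350],down(1.06)),(pre,Rg))
E
```

```text
[533.58374446 197.03878365  20.        ] [533.29674475 197.56719414  92.        ]
u [-0.24507164 -0.43582094  0.866     ] foot [ 616.65644802 -241.77611568   54.96      ]
[ 3.14159265 -0.52361148  1.05854219]
[ 565.19140264 -333.29851242  236.82      ]
t 6.85 [528.7 150.4 348.2] [-3.14   0.     1.304] q [ 0.18 -0.15  1.72  0.    1.56  0.45] gap 85.2 F [ 0.6 -0.1 -0.1]
[-5.527, 0.295, -0.035] [-0.012, 0.004, 2.794]
[-9.139, 3.259, 2.226] [-0.748, 5.974, 2.743]
```

Emit:
servo_tool(series=[[-1.2,0.1,0,0,0,0.7,1],[-2.4,0.2,0,0,0,1.4,1],[-3.6,0.3,0,0,0,2.1,1],[-4.8,0.5,0,0,0,2.8,1],[-6,1.2,0,0,1,2.8,1],[-7.2,2,0,-0.2,2,2.8,1],[-8.4,2.8,0.5,-0.4,3.5,2.8,1],[-9.1,3.3,1,-0.6,5,2.8,1]])

```text
t: 7.85
tcp_pos: [563.8, -321.3, 306.8]
orientation: [3.139, -0.442, 1.056]
wrist_force: [1.1, -0.2, 0.5]
finger_gap: 85.1
grip_force: 0.0
```

```bash
cat >> h.py <<'E'
a=np.radians(60.65);e=np.array([np.cos(a),np.sin(a),0]);u=-.5*e+[0,0,.866];u/=np.linalg.norm(u)
y_=-np.array([-e[1],e[0],0]); Rg=R.from_matrix(np.c_[np.cross(y_,-u),y_,-u]); top=np.array([594.6,-281,132.9])
E
python3 -c "
from h import *
rows((top+u*110,Rg))"
```

```text
t 7.85 [ 563.8 -321.3  306.8] [ 3.139 -0.442  1.056] q [-0.78  0.12  1.57  0.43  1.57 -0.29] gap 85.1 F [ 1.1 -0.2  0.5]
[-0.759, 0.138, 1.382] [0.044, 0.934, -0.022]
```

Emit:
servo_tool(series=[[-0.3,0.1,0.5,0,0.5,0,1],[-0.5,0.1,1,0,0.9,0,1],[-0.75,0.14,1.38,0,0.9,0,1],[-0.75,0.14,1.38,0,0.9,0,1],[-0.75,0.14,1.38,0,0.9,0,1]])

```text
t: 8.48
tcp_pos: [566.3, -325.9, 229.2]
orientation: [3.141, -0.516, 1.056]
wrist_force: [0.4, -0.1, 0.6]
finger_gap: 85.5
grip_force: 0.0
```

```bash
python3 - <<'E'
from h import *
from station import ctrl
w=ctrl.capture("wrist"); pickle.dump(w,open("w3.pkl","wb")); cv2.imwrite("pics/w3.png",w["image"])
print(wproj(w,[top,top-90*u]))
rows((top+u*110,Rg))
E
```

```text
[[286.12476365 207.712544  ]
 [284.43423066 183.55340887]]
t 8.53 [ 566.3 -326.2  229.7] [ 3.14  -0.516  1.056] q [-0.81  0.19  1.64  0.49  1.48 -0.38] gap 85.3 F [-0.1 -0.4  1.1]
[-0.045, 0.049, 0.01] [0.032, 0.088, -0.021]
```

View pics/w3.png

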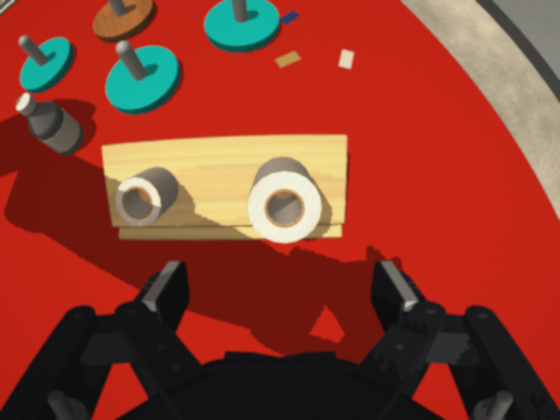

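The large roll's end centre is at (285,207), as predicted at (286,208), so the pose holds. The small roll is at (138,202). I approach along the peg axis.

Emit:
servo_tool(series=[[-0.04,0.04,0.6,0,0.1,0,1],[-0.04,0.04,1.2,0,0.1,0,1],[-0.04,0.04,1.8,0,0.1,0,1],[-0.04,0.04,2.3,0,0.1,0,1],[-0.04,0.04,2.7,0,0.1,0,1],[-0.04,0.04,3,0,0.1,0,1],[-0.04,0.04,3.2,0,0.1,0,1],[-0.04,0.04,3.2,0,0.1,0,1]])

```text
t: 9.52
tcp_pos: [605.0, -259.8, 86.8]
orientation: [-3.138, -0.526, 1.053]
wrist_force: [-0.2, -0.1, 0.1]
finger_gap: 85.3
grip_force: 0.0
```

```bash
python3 -c "
from h import *
rows((top-u*50,Rg))"
```

```text
t 9.53 [ 605.  -259.8   86.8] [-3.138 -0.526  1.053] q [-0.7   0.31  1.76  0.55  1.23 -0.41] gap 85.3 F [-0.2 -0.1  0.1]
[0.052, 0.027, -0.034] [-0.005, -0.024, -0.054]
```

Emit:
servo_tool(series=[[0.05,0.03,-0.03,0,0,0,1],[0.05,0.03,-0.03,0,0,0,0],[0.05,0.03,-0.03,0,0,0,-0.5],[0.05,0.03,-0.03,0,0,0,-1],[0.05,0.03,-0.03,0,0,0,-1],[0.05,0.03,-0.03,0,0,0,-1],[0.05,0.03,-0.03,0,0,0,-1],[0.05,0.03,-0.03,0,0,0,-1]], force=40)

```text
t: 10.52
tcp_pos: [607.5, -260.5, 91.2]
orientation: [-3.142, -0.525, 1.054]
wrist_force: [-2.3, -2.0, 6.1]
finger_gap: 62.2
grip_force: 44.1
```

```bash
python3 -c "
from h import *
rows((top-u*50,Rg))"
```

```text
t 10.53 [ 607.5 -260.5   91.2] [-3.142 -0.525  1.054] q [-0.7   0.31  1.75  0.55  1.24 -0.4 ] gap 62.2 F [-2.3 -2.   6.1]
[-0.003, -0.025, 0.036] [0.025, -0.02, -0.045]
```

Emit:
servo_tool(series=[[0,0,-0.2,0,0,0,-1],[0,0,-0.5,0,0,0,-1],[0,0,-0.9,0,0,0,-1],[0,0,-1.4,0,0,0,-1],[0,0,-2,0,0,0,-1],[0,0,-2.6,0,0,0,-1],[0,0,-2.6,0,0,0,-1]])

```text
t: 11.4
tcp_pos: [575.2, -319.1, 205.7]
orientation: [3.138, -0.523, 1.054]
wrist_force: [0.2, -0.1, -1.9]
finger_gap: 62.1
grip_force: 44.9
```

```bash
python3 -c "
from h import *
rows(([470,-100,260],down(1.06)),([533.8,196.5,195],down(1.06)))"
```

```text
t 11.4 [ 575.2 -319.1  205.7] [ 3.138 -0.523  1.054] q [-0.79  0.21  1.66  0.51  1.44 -0.39] gap 62.1 F [ 0.2 -0.1 -1.9]
[2.943, -3.995, 0.427] [0.061, -5.992, -0.074]
[7.308, -5.829, 4.436] [0.061, -5.992, -0.074]
```

Emit:
servo_tool(series=[[-0.4,0,-0.9,0,-0.8,0,-1],[0,-0.5,-0.9,0,-2,0,-1],[0.8,-1.4,-0.5,0,-3.5,0,-1],[1.6,-2.3,0,0,-5,0,-1],[2.3,-3.2,0.2,0,-6,0,-1],[2.94,-4,0.4,0,-6,0,-1],[2.94,-4,0.4,0,-6,0,-1],[2.94,-4,0.4,0,-6,0,-1]])

```text
t: 12.4
tcp_pos: [468.5, -98.2, 258.2]
orientation: [-3.138, -0.001, 1.055]
wrist_force: [-0.6, -0.5, -1.9]
finger_gap: 62.0
grip_force: 45.4
```

```bash
python3 -c "
from h import *
rows(([533.8,196.5,230],down(1.06)))"
```

```text
t 12.4 [468.5 -98.2 258.2] [-3.138e+00 -1.000e-03  1.055e+00] q [-0.32 -0.28  1.99  0.    1.44  0.2 ] gap 62.0 F [-0.6 -0.5 -1.9]
[5.771, -1.769, 0.577] [-0.037, -0.016, -0.057]
```

Emit:
servo_tool(series=[[0.9,-0.3,0.2,0,0,0,-1],[1.8,-0.6,0.4,0,0,0,-1],[2.7,-0.9,0.5,0,0,0,-1],[3.6,-1.2,0.58,0,0,0,-1],[4.5,-1.5,0.58,0,0,0,-1],[5.3,-1.7,0.58,0,0,0,-1],[5.77,-1.77,0.58,0,0,0,-1],[5.77,-1.77,0.58,0,0,0,-1]])

```text
t: 13.4
tcp_pos: [535.1, 196.2, 229.8]
orientation: [-3.138, -0.0, 1.055]
wrist_force: [-0.1, -0.3, -1.7]
finger_gap: 62.1
grip_force: 45.5
```

```bash
python3 - <<'E'
from h import *
from station import ctrl
d={n:ctrl.capture(n) for n in("scene","top","wrist")}; pickle.dump(d,open("d4.pkl","wb"))
im=d["scene"]["image"][150:300,240:440]
cv2.imwrite("pics/s4.png",cv2.resize(im,None,fx=4,fy=4,interpolation=cv2.INTER_CUBIC))
rows(([533.8,196.5,150],down(1.06)))
E
```

```text
t 13.55 [534.5 194.9 230.4] [-3.139e+00 -1.000e-03  1.053e+00] q [ 0.25 -0.05  1.83  0.    1.36  0.77] gap 62.0 F [-0.1 -0.1 -2.4]
[0.02, -0.025, 1.608] [-0.029, -0.009, -0.083]
```

View pics/s4.png

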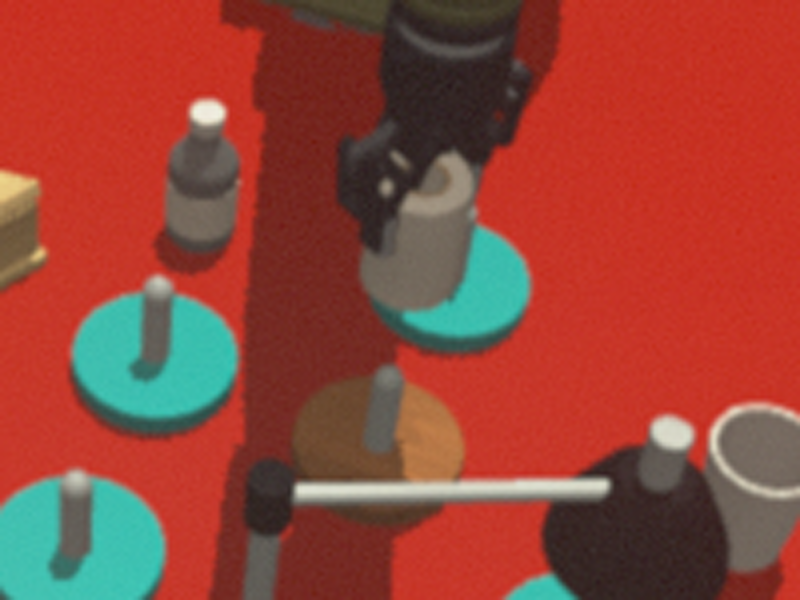

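The roll hangs upright in the fingers, its upper end at crop (438,182). The spindle is free, tip at (389,376), and the lamp is well aside at (671,450). I compare the two within this one camera.

```bash
python3 - <<'E'
from h import *
d=pickle.load(open("d4.pkl","rb")); S=d["scene"]
f=lambda u,v:(240+u/4-.4,150+v/4-.4)
tz=230.4
print("roll top S",ray(S,f(438,183),tz+48)); print("tip S",ray(S,f(389,374),93),"foot",ray(S,f(381,444),20))
# silhouette check of roll model
ang=np.linspace(0,2*np.pi,60)
for z in(tz-41.8,tz+48.2):
    q=proj(S,np.c_[534.5+31*np.cos(ang),194.9+31*np.sin(ang),0*ang+z]); q=(q-[240,150]+.4)*4; print("z",z,q.min(0).round(),q.max(0).round())
q=proj(S,np.c_[[534,534],[196,196],[20,93]]);print((q-[240,150]+.4)*4)
E
```

```text
roll top S [535.79985743 206.17191079 278.4       ]
tip S [535.63875306 196.427437    93.        ] foot [536.6512106  199.43544765  20.        ]
z 188.60000000000002 [355. 241.] [452. 312.]
z 278.6 [370. 141.] [472. 212.]
[[377.50587343 439.66631403]
 [389.1551836  372.0922208 ]]
```

Emit:
servo_tool(series=[[0.015,-0.02,0.4,0,0,0,-1],[0.015,-0.02,0.8,0,0,0,-1],[0.015,-0.02,1.2,0,0,0,-1],[0.015,-0.02,1.5,0,0,0,-1],[0.015,-0.02,1.7,0,0,0,-1],[0.015,-0.02,1.7,0,0,0,-1],[0.015,-0.02,1.7,0,0,0,-1]])

```text
t: 14.42
tcp_pos: [534.5, 197.8, 146.7]
orientation: [-3.141, -0.003, 1.054]
wrist_force: [0.3, -0.0, -2.3]
finger_gap: 62.2
grip_force: 45.4
```

```bash
python3 - <<'E'
from h import *
from station import ctrl
d={n:ctrl.capture(n) for n in("scene",)}; pickle.dump(d,open("d5.pkl","wb"))
cv2.imwrite("pics/s5.png",cv2.resize(d["scene"]["image"][180:300,270:430],None,fx=5,fy=5,interpolation=cv2.INTER_CUBIC))
rows(([534,196,63],down(1.06)))
E
```

```text
t 14.47 [534.6 197.8 147. ] [-3.141e+00 -3.000e-03  1.054e+00] q [0.26 0.02 1.91 0.   1.21 0.77] gap 62.2 F [ 0.4  0.9 -2.7]
[-0.043, 0.008, 1.679] [-0.007, -0.039, -0.064]
```

View pics/s5.png

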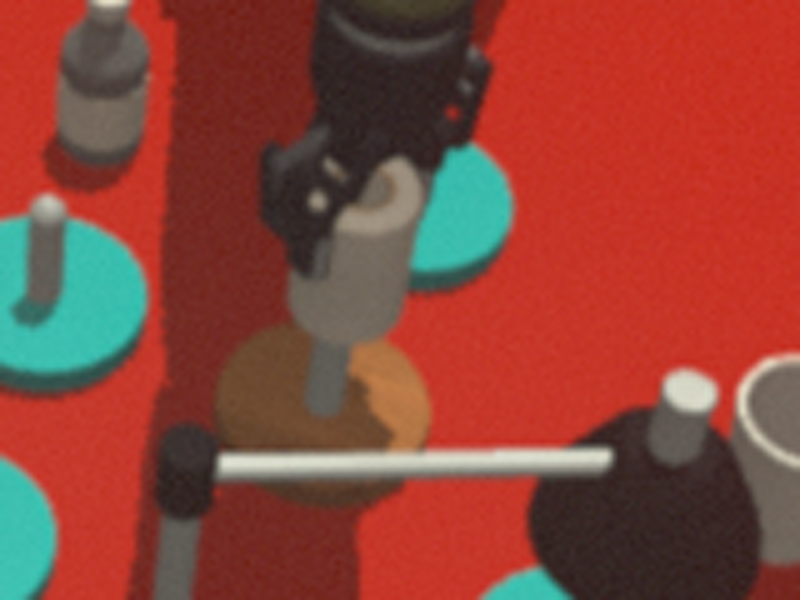

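The roll is just above the spindle, seemingly slightly to its +u side (roll bottom centre u≈346, spindle axis ≈338). I check the edges numerically.

```bash
python3 - <<'E'
from h import *
def edges(c,rows_,lo,hi,dark):
    hsv=cv2.cvtColor(c["image"],cv2.COLOR_BGR2HSV); s=hsv[...,1].astype(float)
    for r in rows_:
        p=s[r,lo:hi]; g=np.diff(p); x=np.arange(lo,hi-1)+.5
        def sub(i):
            w=slice(max(i-1,0),i+2); return (x[w]*abs(g[w])).sum()/abs(g[w]).sum()
        a,b=sub(g.argmin()),sub(g.argmax()); print(r,"L %.2f R %.2f mid %.2f"%(a,b,(a+b)/2), end=" | ")
    print()
d5=pickle.load(open("d5.pkl","rb"))["scene"]; d4=pickle.load(open("d4.pkl","rb"))["scene"]
print("roll");edges(d5,range(234,242,2),322,358,0)
print("spindle s5");edges(d5,range(251,260,2),326,344,0)
print("spindle s4");edges(d4,range(246,260,2),326,346,0)
# model: silhouettes for roll at tcp, spindle at (534,196)
def sil(c,x,y,r,z0,z1,rr):
    t=np.linspace(0,2*np.pi,200);P=np.vstack([np.c_[x+r*np.cos(t),y+r*np.sin(t),0*t+z] for z in(z0,z1)])
    h=cv2.convexHull(proj(c,P).astype(np.float32)); M=np.zeros((420*8,560*8),np.uint8); cv2.fillConvexPoly(M,(h*8+4).round().astype(int),1)
    for k in rr:
        i=np.flatnonzero(M[k*8+4]); print(k,"L %.2f R %.2f mid %.2f"%(i[0]/8-.5,i[-1]/8-.5,(i[0]+i[-1])/16-.5),end=" | ")
    print()
sil(d5,534.6,197.8,31,105,195,range(234,242,2))
sil(d5,534,196,11,20,95,range(246,260,2))
E
```

```text
roll
234 L 327.48 R 351.68 mid 339.58 | 236 L 327.29 R 351.50 mid 339.39 | 238 L 327.20 R 350.65 mid 338.93 | 240 L 327.22 R 350.16 mid 338.69 | 
spindle s5
251 L 331.66 R 339.40 mid 335.53 | 253 L 331.38 R 339.12 mid 335.25 | 255 L 330.94 R 338.71 mid 334.82 | 257 L 330.73 R 338.57 mid 334.65 | 259 L 330.44 R 338.40 mid 334.42 | 
spindle s4
246 L 332.40 R 340.36 mid 336.38 | 248 L 332.30 R 339.76 mid 336.03 | 250 L 332.13 R 339.43 mid 335.78 | 252 L 331.60 R 339.28 mid 335.44 | 254 L 331.31 R 338.70 mid 335.01 | 256 L 330.75 R 338.44 mid 334.59 | 258 L 330.45 R 338.00 mid 334.22 | 
234 L 327.00 R 351.12 mid 339.06 | 236 L 326.75 R 350.75 mid 338.75 | 238 L 326.38 R 350.38 mid 338.38 | 240 L 326.38 R 350.00 mid 338.19 | 
246 L 332.12 R 340.50 mid 336.31 | 248 L 331.75 R 340.12 mid 335.94 | 250 L 331.50 R 339.75 mid 335.62 | 252 L 331.12 R 339.38 mid 335.25 | 254 L 330.75 R 339.00 mid 334.88 | 256 L 330.50 R 338.62 mid 334.56 | 258 L 330.12 R 338.25 mid 334.19 |
```

Emit:
servo_tool(series=[[-0.05,0.01,0,0,0,0,-1],[-0.05,0.01,0.08,0,0,0,-1],[-0.05,0.01,0.16,0,0,0,-1],[-0.05,0.01,0.24,0,0,0,-1],[-0.05,0.01,0.32,0,0,0,-1],[-0.05,0.01,0.4,0,0,0,-1],[-0.05,0.01,0.4,0,0,0,-1]])

```text
t: 15.35
tcp_pos: [533.3, 195.2, 125.6]
orientation: [-3.14, -0.002, 1.054]
wrist_force: [1.7, 0.3, -3.4]
finger_gap: 62.2
grip_force: 45.4
```

```bash
python3 -c "
from h import *
rows(([533.7,195.4,63],down(1.06)))"
```

```text
t 15.35 [533.3 195.2 125.6] [-3.140e+00 -2.000e-03  1.054e+00] q [0.26 0.03 1.93 0.   1.18 0.77] gap 62.2 F [ 1.7  0.3 -3.4]
[0.004, 0.007, 1.251] [-0.018, -0.026, -0.065]
```

Emit:
servo_tool(series=[[0.01,0.02,0.08,0,0,0,-1],[0.01,0.02,0.16,0,0,0,-1],[0.01,0.02,0.24,0,0,0,-1],[0.01,0.02,0.32,0,0,0,-1],[0.01,0.02,0.4,0,0,0,-1],[0.01,0.02,0.5,0,0,0,-1],[0.01,0.02,0.5,0,0,0,-1]])

```text
t: 16.23
tcp_pos: [533.8, 195.2, 100.2]
orientation: [-3.139, -0.001, 1.054]
wrist_force: [0.5, -0.8, -2.6]
finger_gap: 62.5
grip_force: 45.5
```

```bash
python3 -c "
from h import *
rows(([533.7,195.4,63],down(1.06)))"
```

```text
t 16.23 [533.8 195.2 100.2] [-3.139e+00 -1.000e-03  1.054e+00] q [0.25 0.06 1.95 0.   1.13 0.77] gap 62.5 F [ 0.5 -0.8 -2.6]
[0.002, -0.002, 0.744] [-0.032, -0.015, -0.065]
```

Emit:
servo_tool(series=[[0,0,0.1,0,0,0,-1],[0,0,0.2,0,0,0,-1],[0,0,0.3,0,0,0,-1],[0,0,0.4,0,0,0,-1],[0,0,0.5,0,0,0,-1],[0,0,0.58,0,0,0,-1],[0,0,0.66,0,0,0,-1],[0,0,0.66,0,0,0,-1]])

```text
t: 17.23
tcp_pos: [533.9, 195.2, 67.4]
orientation: [-3.139, -0.001, 1.054]
wrist_force: [-0.1, -0.0, -2.2]
finger_gap: 62.4
grip_force: 45.5
```

Emit:
servo_tool(series=[[0,0,0.02,0,0,0,-1],[0,0,0.04,0,0,0,-1],[0,0,0.06,0,0,0,-1],[0,0,0.08,0,0,0,-1],[0,0,0.08,0,0,0,-1]])

```text
t: 17.85
tcp_pos: [534.1, 195.3, 63.7]
orientation: [-3.139, -0.002, 1.054]
wrist_force: [-0.4, 0.8, -3.2]
finger_gap: 62.3
grip_force: 45.5
```

Emit:
servo_tool(series=[[0,0,0.02,0,0,0,-1],[0,0,0.04,0,0,0,-1],[0,0,0.04,0,0,0,-1],[0,0,0.04,0,0,0,-1]])

```text
t: 18.35
tcp_pos: [534.4, 195.5, 63.0]
orientation: [-3.14, -0.002, 1.054]
wrist_force: [-3.6, -0.1, 6.0]
finger_gap: 61.9
grip_force: 45.9
```

Emit:
servo_tool(series=[[0,0,0.02,0,0,0,-1],[0,0,0.04,0,0,0,-1],[0,0,0.04,0,0,0,-1],[0,0,0.04,0,0,0,-1]])

```text
t: 18.85
tcp_pos: [534.6, 195.7, 63.0]
orientation: [-3.139, -0.002, 1.054]
wrist_force: [-9.0, -1.4, 15.7]
finger_gap: 61.9
grip_force: 46.7
```

The roll is seated, with contact at z=63 as predicted. I ease off, release and retreat straight up.

Emit:
servo_tool(series=[[0,0,-0.06,0,0,0,-1],[0,0,-0.06,0,0,0,-1],[0,0,-0.06,0,0,0,0.6],[0,0,-0.06,0,0,0,1],[0,0,-0.06,0,0,0,1],[0,0,-0.06,0,0,0,1],[0,0,-0.06,0,0,0,1],[0,0,-0.06,0,0,0,1]])

```text
t: 19.85
tcp_pos: [534.2, 195.3, 62.9]
orientation: [-3.14, -0.002, 1.054]
wrist_force: [0.7, 0.0, 0.6]
finger_gap: 85.2
grip_force: 0.0
```

Emit:
servo_tool(series=[[0,0,-0.4,0,0,0,1],[0,0,-0.9,0,0,0,1],[0,0,-1.5,0,0,0,1],[0,0,-2.3,0,0,0,1],[0,0,-3.2,0,0,0,1],[-1,0,-3.5,0,0,0,1],[-2,0,-3.5,0,0,0,1],[-2,0,-3.5,0,0,0,1]])

```text
t: 20.85
tcp_pos: [484.2, 106.2, 239.6]
orientation: [3.141, -0.003, 1.051]
wrist_force: [-0.0, -0.1, 0.0]
finger_gap: 85.3
grip_force: 0.0
```

```bash
python3 - <<'E'
from h import *
from station import ctrl
c=ctrl.capture("scene"); w=ctrl.capture("wrist"); pickle.dump((c,w),open("d6.pkl","wb"))
hsv=cv2.cvtColor(c["image"],cv2.COLOR_BGR2HSV); s=hsv[...,1].astype(float)
t=np.linspace(0,2*np.pi,200);P=np.vstack([np.c_[534+31*np.cos(t),196+31*np.sin(t),0*t+z] for z in(20,110)])
h=cv2.convexHull(proj(c,P).astype(np.float32))[:,0]; print("model",h.min(0),h.max(0))
lo=(s<110).astype(np.uint8); u,v=proj(c,[534,196,65])[0].astype(int)
k,lab,st,_=cv2.connectedComponentsWithStats(lo); print("seen",st[lab[v,u]])
for n,z,p in(("toprim",110,(534,196,110)),): print(wproj(w,p),w["image"].shape)
gw=cv2.cvtColor(w["image"],cv2.COLOR_BGR2HSV); m=((gw[...,1]<90)&(gw[...,2]>100)).astype(np.uint8)
k,lab,st,cen=cv2.connectedComponentsWithStats(m); q=wproj(w,(534,196,110))[0]
for i in range(1,k):
    if st[i,4]>150: print(st[i],cen[i].round(1),wray(w,cen[i],110).round(1))
rows()
E
```

```text
model [322.84183 229.78319] [349.25854 268.41766]
seen [ 324  200   49   69 1106]
[[281.39117478  81.1706616 ]] (420, 560, 3)
[441   0  62  28 314] [467.8  14.1] [725.7 179.6 110. ]
[503  42  12  24 212] [508.3  53.5] [753.3 128.7 110. ]
[ 241   47   76   73 3098] [278.5  83.2] [531.1 195.7 110. ]
[262  67  33  29 733] [278.7  80.7] [532.3 197.4 110. ]
[452 137  48  55 521] [480.2 154.4] [673.   53.7 110. ]
[122 167  20  22 300] [130.8 178.6] [374.3 194.3 110. ]
[526 184  13  23 162] [532.  195.2] [724.9 -20.8 110. ]
[336 221  30  36 372] [352.9 244.2] [520.5  38.8 110. ]
[229 273  42  33 564] [250.3 284. ] [417.   50.4 110. ]
[225 309  31  44 635] [239.2 334.6] [373.4   2.9 110. ]
t 20.95 [485.2 107.8 239.2] [-3.141 -0.004  1.053] q [ 0.11 -0.23  1.98  0.    1.39  0.63] gap 85.7 F [-0.1 -0.3  1. ]
```

```bash
python3 -c "
from station import ctrl
print(ctrl.finish_job())"
```

```text
the job is handed in; nothing more can be done
None
```

I swung the lamp aside to +y, lowered the larger roll onto the wooden holder until it met the base, released it and handed the job in at about 21 s; the hand-in returned no verdict, but my last camera check showed the roll seated and upright.

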